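# Weigh out brass castings under the draught hood

### The job

Lift the clear hood of the spring scale until it stands upright, and set brass castings from the white board on the pan, gently and without dropping them, until the needle rests between the two prongs of the target fork. Then lower the hood gently until it is fully shut, with the needle still resting between the prongs. Leave the other things on the table alone.

Things in the scene. Friction and masses are not known exactly. Their poses are not given: they have to be found in the camera images.
- scale: Grey spring scale standing on the table, housing 172 x 325 mm, top 50 mm high. Origin on the table under the centre of the pan; x points from the robot's side to the hinge side, y from the pan to the dial, whose centre is at y = 155 mm (dial ring 67 mm radius, top 65 mm high). The housing reaches from y = -85 to y = 240 mm. It does not move when touched.
- pan_floor (a point): Centre of the upper face of the steel pan, 110 mm (x) by 120 mm (y) along the scale's axes, with a 6 mm rim. Unloaded it stands 74 mm above the table; it sinks straight down about 4 mm for each 100 g (spring 245 N/m, travel 21 mm) and settles in well under a second.
- needle (a joint): Angle of the scale's black needle in rad: 0 with the pan empty (tip towards the scale's -x), growing clockwise seen from above, 260 rad per m that the pan sinks: about 1.04 rad per 100 g.
- marker (a joint): Angle in rad of the middle of the target fork, the dark two-pronged hand set beforehand under the dial's rim; same zero and sense as the needle. Its prongs stand 0.36 rad either side of the middle. It lies inside the closed dial and cannot be moved.
- needle_tip (a point): Point on the needle 45 mm from the dial's centre, 56 mm above the table.
- marker_tip (a point): Point midway between the fork's prongs, 45 mm from the dial's centre, at the needle's height.
- hood (a joint): Angle of the clear draught hood over the pan in rad: 0 shut, growing as its front edge lifts, stop at 1.65 (just past upright). The hinge is stiff, so the hood stays wherever it is left; moving it takes about 1 to 4 N at the handle.
- hood_hinge (a point): Middle of the hood's hinge line, 53 mm above the table, on the side of the pan away from the robot (scale x = 78 mm); the line runs along the scale's y.
- hood_handle (a point): Middle of the hood's handle, a round aluminium bar 10 mm thick and 95 mm long parallel to the hinge, held by two stalks 45 mm either side of its middle, 40 mm clear in front of the hood's front wall. With the hood shut it lies 186 mm from the hinge towards the robot and 50 mm above the hinge. The hood is 146 mm deep, 142 mm wide and 58 mm high; open at 1.57 rad it stands wholly beyond the hinge line.
- board: White foam board 220 x 180 x 12 mm that does not move, origin under its centre. The castings stand on it, each near a place of a 3 x 2 grid at 60 mm (board x) and 72 mm (board y); the sixth place holds a steel collar that is not to be used.
- big1_mid (a point): Large brass casting, about 120 g (true mass unknown within 10 %), a round foot 36 mm across and 6 mm thick with a plain stem 22 mm across, 28 mm tall in all; point on its axis 14 mm above its underside.
- small1_mid (a point): Small brass casting, about 50 g (true mass unknown within 10 %), a round foot 26 mm across and 4 mm thick with a plain stem 18 mm across, 20 mm tall in all; point on its axis 10 mm above its underside.
- small2_mid (a point): Small brass casting, about 50 g (true mass unknown within 10 %), a round foot 26 mm across and 4 mm thick with a plain stem 18 mm across, 20 mm tall in all; point on its axis 10 mm above its underside.
- big2_mid (a point): Large brass casting, about 120 g (true mass unknown within 10 %), a round foot 36 mm across and 6 mm thick with a plain stem 22 mm across, 28 mm tall in all; point on its axis 14 mm above its underside.
- small3_mid (a point): Small brass casting, about 50 g (true mass unknown within 10 %), a round foot 26 mm across and 4 mm thick with a plain stem 18 mm across, 20 mm tall in all; point on its axis 10 mm above its underside.
- collar: Steel collar 28 mm across, 12 mm tall, on the board; bystander.
- pliers: Pliers with dark grips; bystander.
- glue: White bottle 110 mm tall; bystander.
- pot: Small clay pot 60 mm tall; bystander.
- calculator: Black pocket calculator 150 x 85 mm; bystander.
- brush: Small brush 170 mm long; bystander.
Mind the look-alikes: they are no part of the job. What is shaped like the part that bears big2_mid but blue or turquoise is not meant.

How it is judged (in metres and radians):
On the way, in this order (a step that is already met when the one before it is completed fails the run):
1. the hood stands open (more than 1.2 rad) (value of joint hood above 1.2 rad), for 0.2 s.
2. with the hood open and the fingers off everything, the needle rests between the prongs (value of joint hood above 1.2 rad and distance between needle_tip and marker_tip below 0.0148 m and contact force between the fingers and anything else below 0.3 N), for 0.3 s.
At the end, for the whole second after the job is handed in: The hood is shut (within 0.06 rad) and the needle rests, still, within 0.33 rad of the fork's middle (needle point within 14.8 mm of the fork's middle point) (value of joint hood below 0.06 rad and distance between needle_tip and marker_tip below 0.0148 m and velocity of joint needle between -0.2 and 0.2 rad/s); the robot touches nothing.
It fails at once if the hood is slammed (closing faster than 4 rad/s) (velocity of joint hood below -4 rad/s).
It fails at once if the pan is jarred: a casting is dropped on it or it is struck (needle faster than 110 rad/s, pan 0.42 m/s) (velocity of joint needle above 110 rad/s).
It fails at once if another thing on the table is moved by more than 30 mm (distance of any of collar, pliers, glue, pot, calculator, brush from where it was at the start of the episode above 0.03 m).
It also fails if it takes over 72 s, if anything falls off the work surface, if the arm or the gripper's body presses on something with over 40 N, if the wrist force passes 120 N, or if a joint passes its speed limit or range.

### The arm

A 6-joint arm with a two-finger parallel gripper is mounted at the origin on the work surface. World frame = base frame: x ahead of the robot, y to its left, z up, the work surface at z = 0. Lengths are in m, angles in degrees, forces in N, time in s.
With the tool pointing down it reaches from about 0.325 to 0.9 m from the base axis. Payload 6.1 kg.
Tool frame: the origin (TCP) lies at the very end of the fingers, on their centre line; the grasp point (between the pads) lies 19 mm behind it; z points along the fingers, y is the direction in which the jaws open and shut (so a half turn about z gives the same grasp; the last joint's range is limited). The gripper opens to 85 mm and grips with 20 to 120 N. Pads are 22 mm wide; open, the fingers measure 114 mm over their backs; the gripper's body (76 mm by 85 mm) begins 54 mm behind the grasp point. The pads swing forward as they close: fully open they stand 13 mm farther back than shut.
Start: joints at [57.748, 12.628, 87.462, -0, 79.91, -7.225], TCP at [0.264, 0.566, 0.231] pointing down, gripper open.
Joint ranges: [-170.65, 170.65], [-52.31, 119.04], [5.05, 147.46], [-71.25, 251.25], [11.57, 151.72], [-153.62, 153.62]. Speed limits (degrees/s): [147.25, 147.25, 172.46, 180, 180, 180].

### API

Orientations are given as [roll, pitch, yaw] about the fixed x, y, z axes, in that order (R = Rz(yaw) Ry(pitch) Rx(roll)).
In Python, from rig import manip, viewer gives the robot as it stands.
- The arm moves only by the shell command python3 -m pendant 'ROWS' [FORCE]. ROWS is text: rows parted by semicolons, each of 7 numbers parted by spaces: the opening, from 0 (shut) to 1 (fully open), then the shift along the world's x, y, z in cm, then the turn, a rotation vector about the world's x, y, z in rad. In form: hand x y z wx wy wz; .... A call has 1 to 20 rows; each row shifts and turns the commanded pose from where the row before left it; what a row does not reach is not made up. A row lasts 1/12 s, in which the tool goes at most 41.7 mm and 7.16 degrees, less where a joint would pass 70% of its speed; a pose out of reach is approached as far as the arm can. A call is refused whole if a number of a shift passes 4.17 or a number of a turn 0.125, either way. A call with a gripper value outside its range is refused whole. The fingers move at their own pace and stop on an object; FORCE is the grip in N (left out, the last holds). Time passes only in rows, so rows that do not move let the fingers close. It gives the time, the measured TCP pose, the force and the opening at its end, in the units of the state.
- manip.observe(): the state, without advancing time (a new reading comes with each control period).
- viewer.camera(name): name is "scene" or "top"; returns the picture (384x512x3 uint8, red, green, blue); there is no depth.
- viewer.camera_info(name): a dict with "K" (3x3 intrinsics, pixels), "cam_to_world" (4x4, takes a point from camera to world coordinates). Camera axes: x right, y up, looking along -z (the intrinsics and any distortion apply to the point x, -y, -z); pixel columns grow to the right and rows downward; lengths in m; the calibration is good to about 2 mm. A picture is of the moment at which its call begins. camera_info takes no time and is no camera call.
- manip.sign_off(): hands the job in, once; it reports no verdict.
The state is a dict: "time": time; "q": joint angles; "qvel": joint speeds; "tau": joint torques, N m; "tool_pos": TCP position; "tcp_rot": TCP orientation; "ft_force": force on the tool from outside, world axes, zero at the start; "torque": the same for the moment, N m; "opening": finger opening in m.
Only numpy, scipy, OpenCV 4.12 (cv2) and the standard library are available. Lean on these libraries where they do the work, as an engineer would, in place of code of your own. Each camera call takes 0.05 s, during which the arm holds its last target.

## Working session

There is one attempt and no reset: what is moved stays moved. The work goes in short steps, Python scripts to look and compute and a shell command to move; the robot and the scene stay as the last step left them, time stands still between calls to the robot, and variables do not carry over. Pictures are saved under pics/ and viewed, and the job is handed in when it is done.

```bash
ls; mkdir -p pics
python3 - <<'E'
from rig import manip, viewer
import cv2
s=manip.observe();print(s)
for n in("scene","top"):
    im=viewer.camera(n);cv2.imwrite(f"pics/{n}0.png",im[:,:,::-1])
    i=viewer.camera_info(n);print(n,i)
E
```

```text
pics
{'time': 0.0, 'q': array([ 5.77474210e+01,  1.26758827e+01,  8.75269429e+01,  2.64396072e-03,
        7.99122907e+01, -7.22781526e+00]), 'qvel': array([-0.0112401 , -0.08714692,  0.11914782,  0.05634434,  0.04931404,
       -0.1215758 ]), 'tau': array([-1.08164673e-03, -4.96892917e+01, -3.89401853e+01, -1.41638802e-04,
        1.11880543e-02,  4.28901399e-05]), 'tool_pos': array([0.26406256, 0.56578735, 0.23018146]), 'tcp_rot': array([-1.79886126e+02, -1.70648020e-02,  1.54974754e+02]), 'ft_force': array([ 0.5380692 ,  0.16911103, -0.1026845 ]), 'torque': array([-0.02391598, -0.00112632,  0.00806889]), 'opening': 0.08520276895246837}
scene {'K': array([[381.40413537,   0.        , 262.23671564],
       [  0.        , 381.40413537, 192.65746945],
       [  0.        ,   0.        ,   1.        ]]), 'cam_to_world': array([[-0.84910943, -0.42005283,  0.32026365,  0.83716535],
       [ 0.52808236, -0.68875127,  0.49674009,  0.54378857],
       [ 0.01192492,  0.59091227,  0.80664768,  0.91359982],
       [ 0.        ,  0.        ,  0.        ,  1.        ]])}
top {'K': array([[350.64059385,   0.        , 251.69494842],
       [  0.        , 350.64059385, 189.56988823],
       [  0.        ,   0.        ,   1.        ]]), 'cam_to_world': array([[-0.00948079,  0.98887366, -0.14845534,  0.38921456],
       [-0.9998962 , -0.00776446,  0.01213651,  0.05139385],
       [ 0.0108488 ,  0.148555  ,  0.98884464,  0.96723477],
       [ 0.        ,  0.        ,  0.        ,  1.        ]])}
```

View pics/scene0.png

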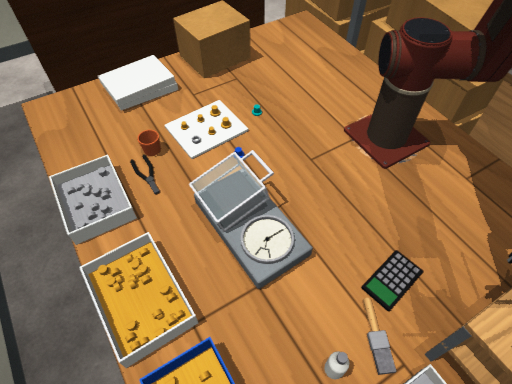

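View pics/top0.png

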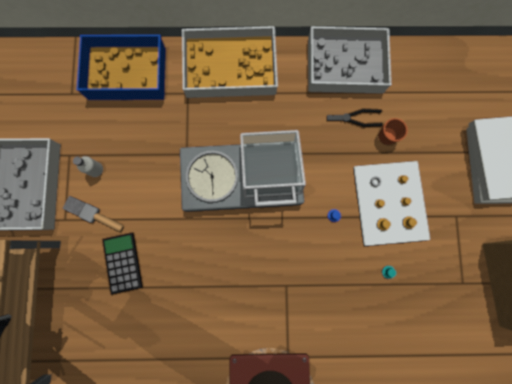

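Run:
```python
import cv2
im=cv2.imread("pics/top0.png")
a=im[60:230,200:370];cv2.imwrite("pics/top_scale.png",cv2.resize(a,None,fx=3.5,fy=3.5,interpolation=cv2.INTER_CUBIC))
```

```text
(no output)
```

View pics/top_scale.png

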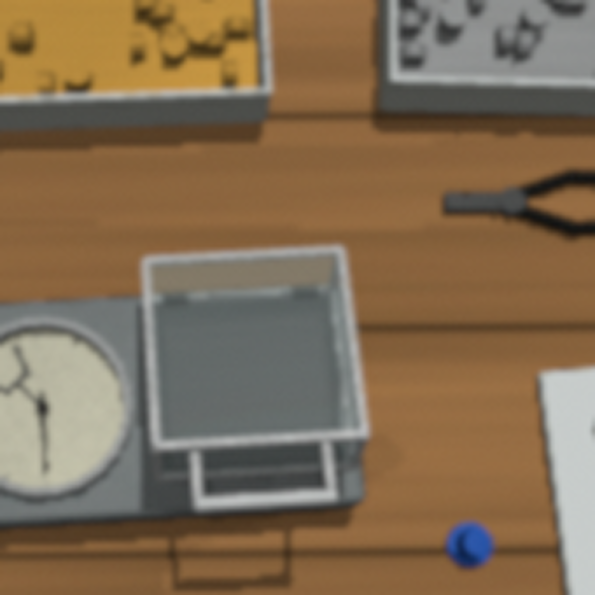

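Run:
```python
import cv2
im=cv2.imread("pics/top0.png")
a=im[150:290,310:440];cv2.imwrite("pics/top_board.png",cv2.resize(a,None,fx=4,fy=4,interpolation=cv2.INTER_CUBIC))
im=cv2.imread("pics/scene0.png")
a=im[90:290,150:330];cv2.imwrite("pics/sc_a.png",cv2.resize(a,None,fx=3,fy=3,interpolation=cv2.INTER_CUBIC))
```

```text
(no output)
```

View pics/top_board.png

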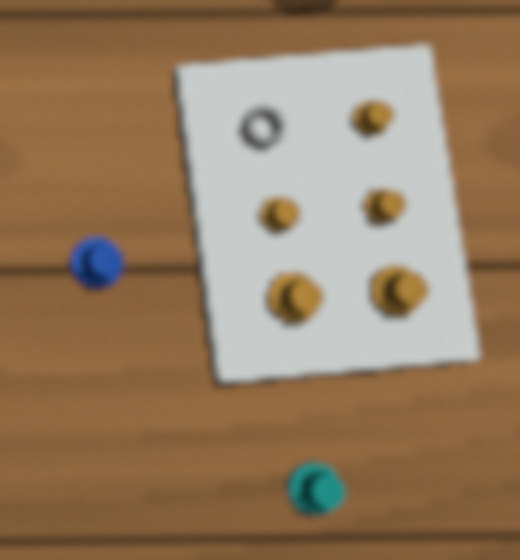

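View pics/sc_a.png

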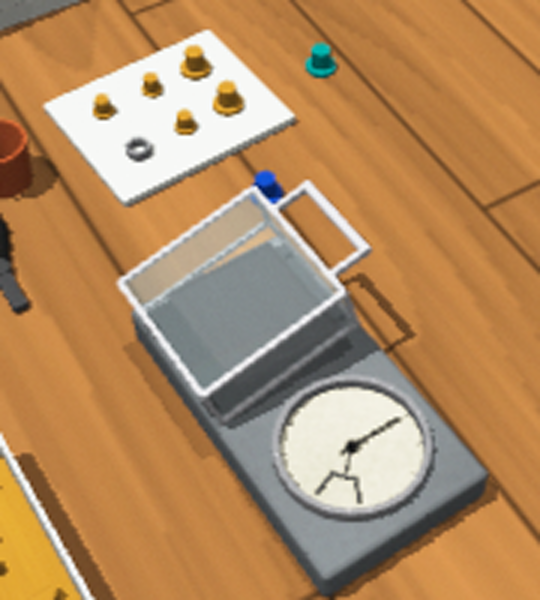

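```bash
cat > h.py <<'E'
import numpy as np, cv2
from rig import manip, viewer
def ray(n,uv):
    i=viewer.camera_info(n);K=i["K"];T=np.array(i["cam_to_world"])
    d=np.linalg.solve(K,[uv[0],uv[1],1.]);d=T[:3,:3]@np.array([d[0],-d[1],-d[2]])
    return T[:3,3],d
def onz(n,uv,z):
    o,d=ray(n,uv);return o+d*(z-o[2])/d[2]
def proj(n,p):
    i=viewer.camera_info(n);K=i["K"];T=np.array(i["cam_to_world"])
    c=T[:3,:3].T@(np.array(p)-T[:3,3]);c=K@np.array([c[0],-c[1],-c[2]]);return c[:2]/c[2]
def tri(uv1,uv2):
    (o1,d1),(o2,d2)=ray("scene",uv1),ray("top",uv2)
    d1=d1/np.linalg.norm(d1);d2=d2/np.linalg.norm(d2)
    t=np.linalg.lstsq(np.c_[d1,-d2],o2-o1,rcond=None)[0]
    a=o1+d1*t[0];b=o2+d2*t[1];return (a+b)/2,np.linalg.norm(a-b)
E
python3 - <<'E'
from h import *
np.set_printoptions(precision=4,suppress=True)
for n in("scene","top"):
    im=cv2.imread(f"pics/{n}0.png");hsv=cv2.cvtColor(im,cv2.COLOR_BGR2HSV)
    m=cv2.inRange(hsv,(13,140,60),(28,255,255))
    # restrict to board
    w=cv2.inRange(hsv,(0,0,170),(180,40,255))
    nn,l,st,c=cv2.connectedComponentsWithStats(w)
    for k in range(1,nn):
        if st[k][4]>700: print(n,"white",st[k],c[k])
    nn,l,st,c=cv2.connectedComponentsWithStats(m)
    x0,x1,y0,y1=(160,250,95,160) if n=="scene" else (355,430,160,245)
    for k in range(1,nn):
        if x0<c[k][0]<x1 and y0<c[k][1]<y1 and 8<st[k][4]<400:
            print(n,"brass",st[k],c[k],onz(n,c[k],.022))
    cr=cv2.inRange(hsv,(18,20,120),(40,90,255))
    nn,l,st,c=cv2.connectedComponentsWithStats(cr)
    for k in range(1,nn):
        if st[k][4]>700 : print(n,"cream",st[k],c[k],onz(n,c[k],.055))
E
```

```text
scene white [  99   55   75   45 1768] [134.5571  76.6454]
scene white [ 165  100   83   57 2083] [204.4085 128.5444]
scene white [189 150  84  72 725] [233.2855 180.9738]
scene white [  49  155   83   80 2169] [ 93.3651 195.3513]
scene white [ 241  215   52   46 1603] [267.0187 238.7093]
scene white [ 80 232 116 130 749] [135.1455 297.4352]
scene brass [210 106  10  10  71] [214.5211 110.9437] [ 0.4394 -0.3855  0.022 ]
scene brass [198 115   6   7  34] [200.     118.2647] [ 0.4981 -0.3786  0.022 ]
scene brass [221 117  10  11  74] [225.4595 122.8108] [ 0.4353 -0.3149  0.022 ]
scene brass [181 122   7   8  38] [183.8158 125.7105] [ 0.5598 -0.3741  0.022 ]
scene brass [209 127   6   8  40] [211.275 130.7  ] [ 0.4929 -0.3064  0.022 ]
top white [ 475  117   37   82 2356] [496.5433 154.3447]
top white [ 190  157   45   42 1327] [212.4393 177.8485]
top white [ 355  161   75   84 4381] [391.0881 202.268 ]
top brass [399 176   8   7  36] [402.5833 178.9444] [ 0.5574 -0.3757  0.022 ]
top brass [402 199   8   6  39] [405.641  201.1538] [ 0.4959 -0.3795  0.022 ]
top brass [376 201   8   6  37] [379.4595 203.2432] [ 0.4908 -0.3075  0.022 ]
top brass [378 219  12  11  95] [383.0421 223.9474] [ 0.4346 -0.3136  0.022 ]
top brass [404 218  12  10  94] [409.0957 222.2979] [ 0.4384 -0.3846  0.022 ]
top cream [ 189  155   46   44 1589] [211.5186 176.4028] [0.5622 0.146  0.055 ]
```

Run:
```python
from h import *
np.set_printoptions(precision=4,suppress=True)
b={}
S=[(214.52,110.94),(200,118.26),(225.46,122.81),(183.82,125.71),(211.28,130.7)]
T=[(409.1,222.3),(405.64,201.15),(383.04,223.95),(402.58,178.94),(379.46,203.24)]
for s,t in zip(S,T): print("cast",*tri(s,t))
print("dialc",*tri((267.02,238.71),(211.6,176.4)))
# needle pivot, tip ; handle ends from crops
sc=lambda x,y:(150+x/3,90+y/3)
tp=lambda x,y:(200+x/3.5,60+y/3.5)
print("handle end R",*tri(sc(308,186),tp(335,494)))
print("handle end L",*tri(sc(365,249),tp(201,503)))
print("hood front top R",*tri(sc(258,189),tp(365,435)))
print("hood front top L",*tri(sc(341,291),tp(155,443)))
print("hood rear top R",*tri(sc(120,284),tp(343,249)) , *tri(sc(205,390),tp(147,261)))
print("pivot",onz("scene",sc(351,447),.056),onz("top",tp(42,407),.056))
print("needle tip",onz("scene",sc(398,420),.056),onz("top",tp(45,470),.056))
print("housing corners z.05",onz("scene",sc(486,474),.05),onz("scene",sc(330,580),.05),onz("top",tp(362,502),.05))
im=cv2.imread("pics/top0.png")[148:206,180:245]; cv2.imwrite("pics/d_top.png",cv2.resize(im,None,fx=9,fy=9,interpolation=cv2.INTER_CUBIC))
im=cv2.imread("pics/scene0.png")[210:268,235:300]; cv2.imwrite("pics/d_sc.png",cv2.resize(im,None,fx=9,fy=9,interpolation=cv2.INTER_CUBIC))
```

```text
cast [ 0.4389 -0.3853  0.0216] 0.0013283241262663388
cast [ 0.4966 -0.3814  0.0189] 0.0010023207526053215
cast [ 0.4351 -0.314   0.0223] 0.001363072682150561
cast [ 0.5584 -0.3777  0.0182] 0.0007540848679801958
cast [ 0.4914 -0.309   0.0189] 0.0008026523526818838
dialc [0.5626 0.1457 0.0542] 0.000728063493874973
handle end R [ 0.4828 -0.0613  0.144 ] 0.00387442865118838
handle end L [0.4782 0.0287 0.1448] 0.0017803485963247866
hood front top R [ 0.523  -0.0828  0.1429] 0.004587863880989545
hood front top L [0.52   0.0586 0.1466] 0.0006815424227113282
hood rear top R [ 0.6674 -0.0779  0.1051] 0.0030173328487573398 [0.6569 0.0648 0.1134] 0.002268370357003171
pivot [0.5639 0.1469 0.056 ] [0.5623 0.1447 0.056 ]
needle tip [0.5149 0.1457 0.056 ] [0.5143 0.1421 0.056 ]
housing corners z.05 [0.4784 0.2259 0.05  ] [0.6408 0.2374 0.05  ] [ 0.4889 -0.0958  0.05  ]
```

View pics/d_top.png

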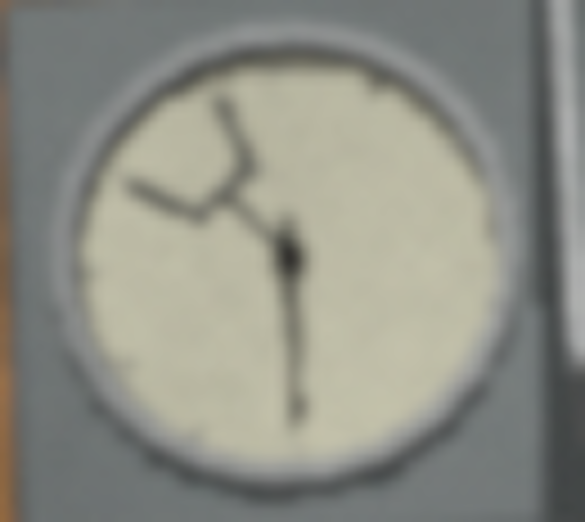

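View pics/d_sc.png

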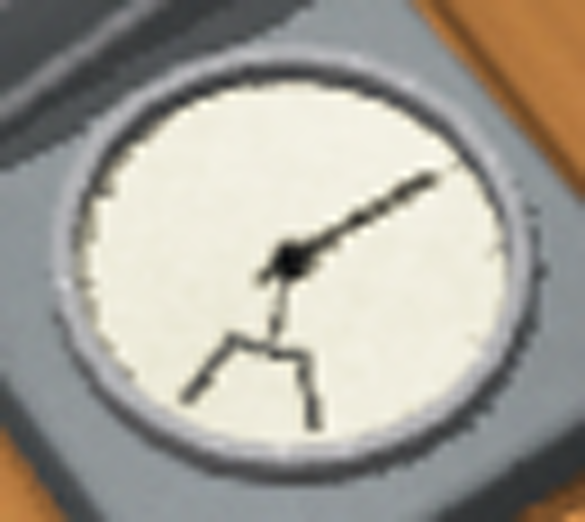

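Run:
```python
from h import *
np.set_printoptions(precision=4,suppress=True)
t=lambda x,y:onz("top",(180+x/9-.4,148+y/9-.4),.056)
s=lambda x,y:onz("scene",(235+x/9-.4,210+y/9-.4),.056)
for nm,f,P in(("top",t,[(290,256),(295,410),(222,105),(135,187),(228,196)]),("scene",s,[(290,260),(430,180),(186,401),(315,427),(272,347)])):
    c=f(*P[0])[:2]
    a=[]
    for p in P[1:]:
        d=f(*p)[:2]-c;a.append(np.arctan2(d[1],-d[0]));print(nm,np.linalg.norm(d),a[-1])
    print("fork mid minus needle",np.mean(a[1:3])-a[0])
```

```text
top 0.0456626291615733 -0.039241454696985485
top 0.04988379619430553 2.720321389263154
top 0.050279093208072924 2.0013178924414694
top 0.025762132819636158 2.349057474174682
fork mid minus needle 2.4000610955492974
scene 0.04866237611544386 -0.02321855506982934
scene 0.05333721487913283 2.7048128670923886
scene 0.052817899446205185 2.003394627761616
scene 0.028269681569063336 2.3135018452983296
fork mid minus needle 2.3773223024968315
```

Candidates: brass castings big at top px (383,224), (409,222); small at (379,203), (406,201), (403,179). Look-alikes not to use: blue (335,215), turquoise (389,272), collar (376,182). The crop of the board confirms the choice. The fork's middle is at about 2.39 rad (≈230 g). The hood starts about 0.23 rad open, with its handle at (0.480, -0.015, 0.144). Moving to the handle.

```bash
python3 -m pendant '0.4 1.43 -3.87 0 0 0 -0.0735;0.4 1.43 -3.87 0 0 0 -0.0735;0.4 1.43 -3.87 0 0 0 -0.0735;0.4 1.43 -3.87 0 0 0 -0.0735;0.4 1.43 -3.87 0 0 0 -0.0735;0.4 1.43 -3.87 0 0 0 -0.0735;0.4 1.43 -3.87 0 0 0 -0.0735;0.4 1.43 -3.87 0 0 0 -0.0735;0.4 1.43 -3.87 0 0 0 -0.0735;0.4 1.43 -3.87 0 0 0 -0.0735;0.4 1.43 -3.87 0 0 0 -0.0735;0.4 1.43 -3.87 0 0 0 -0.0735;0.4 1.43 -3.87 0 0 0 -0.0735;0.4 1.43 -3.87 0 0 0 -0.0735;0.4 1.43 -3.87 0 0 0 -0.0735;0.4 0 0 0 0 0 0' 25
python3 - <<'E'
from h import *
for n in("scene","top"):
    im=viewer.camera(n);cv2.imwrite(f"pics/{n}1.png",im[:,:,::-1])
a=cv2.imread("pics/scene1.png")[60:260,140:340];cv2.imwrite("pics/s1c.png",cv2.resize(a,None,fx=3,fy=3,interpolation=cv2.INTER_CUBIC))
E
```

```text
time: 1.43
tool_pos: [0.4804, -0.0205, 0.2312]
tcp_rot: [180.0, 0.2, 91.2]
ft_force: [-1.0, 0.5, 0.1]
opening: 0.0345
```

View pics/s1c.png

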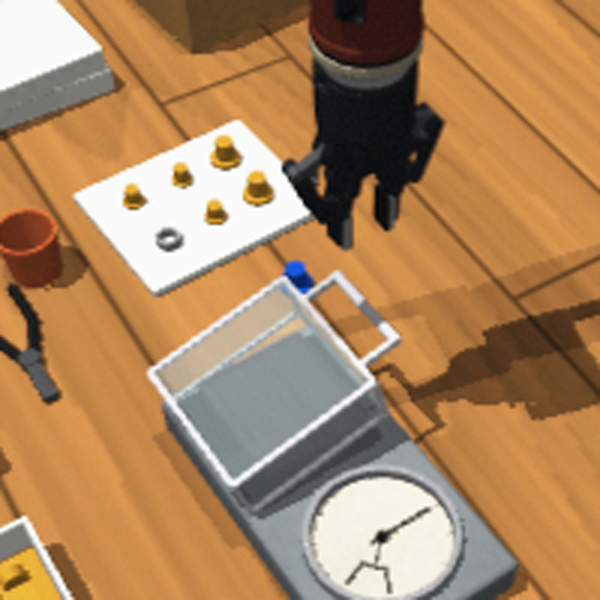

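Gripper sits above the handle (fingertips px ~(253,142) and (269,135) in scene). Descend and grip.

```bash
python3 -m pendant '0.4 -0.05 0.25 -2.65 0 0 0.01;0.4 0 0.25 -2.65 0 0 0.01;0.4 0 0 -2.65 0 0 0;0.4 0 0 -2.65 0 0 0;0.4 0 0 0 0 0 0;0.4 0 0 0 0 0 0'
python3 - <<'E'
from h import *
for n in("scene","top"):
    im=viewer.camera(n);cv2.imwrite(f"pics/{n}2.png",im[:,:,::-1])
a=cv2.imread("pics/scene2.png")[100:240,190:330]
b=cv2.imread("pics/top2.png")[120:260,210:350]
cv2.imwrite("pics/s2c.png",cv2.resize(np.hstack([a,b]),None,fx=2.8,fy=2.8,interpolation=cv2.INTER_CUBIC))
E
```

```text
time: 2.03
tool_pos: [0.4766, -0.0075, 0.1241]
tcp_rot: [-179.8, -0.1, 93.1]
ft_force: [0.2, 0.9, 1.2]
opening: 0.0342
```

View pics/s2c.png

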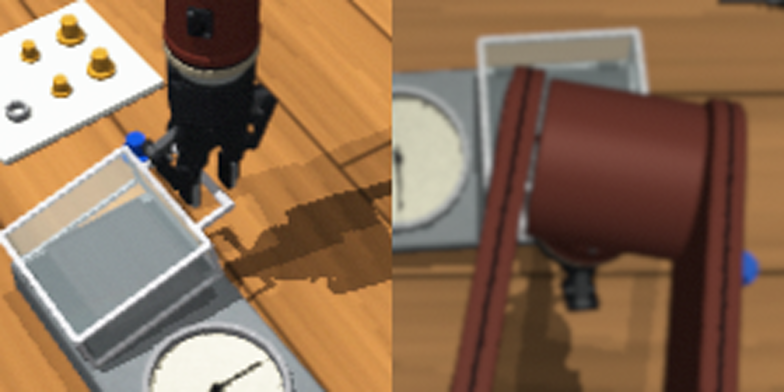

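Fingers straddle the bar inside the handle frame. Close.

```bash
python3 -m pendant '0 0 -0.2 0 0 0 0;0 0 0 0 0 0 0;0 0 0 0 0 0 0;0 0 0 0 0 0 0;0 0 0 0 0 0 0;0 0 0 0 0 0 0;0 0 0 0 0 0 0' 25
```

```text
time: 2.72
tool_pos: [0.4808, -0.0114, 0.1271]
tcp_rot: [179.7, 0.0, 92.9]
ft_force: [5.4, 1.3, -2.4]
opening: 0.0087
```

```bash
python3 -m pendant '0 0.9 0.03 1.47 0 0 0;0 1.02 0.04 1.39 0 0 0;0 1.14 0.04 1.29 0 0 0;0 1.26 0.05 1.18 0 0 0;0 1.35 0.05 1.07 0 0 0;0 0 0 0 0 0 0;0 0 0 0 0 0 0'
python3 - <<'E'
from h import *
im=viewer.camera("scene");cv2.imwrite("pics/s3.png",cv2.resize(im[40:300,90:390,::-1],None,fx=2,fy=2))
E
```

```text
time: 3.3
tool_pos: [0.5359, -0.0086, 0.1915]
tcp_rot: [179.9, -0.0, 93.0]
ft_force: [-4.9, 3.2, 8.4]
opening: 0.009
```

View pics/s3.png

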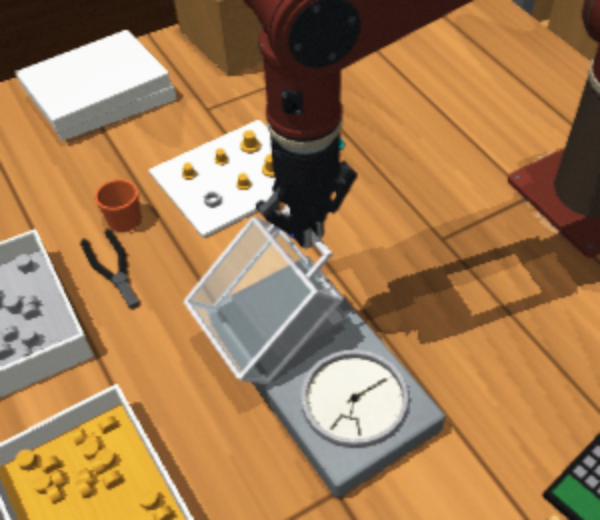

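```bash
python3 -m pendant '0 1.45 0.06 0.96 0 0 0;0 1.52 0.06 0.83 0 0 0;0 1.59 0.06 0.69 0 0 0;0 1.64 0.06 0.54 0 0 0;0 1.69 0.06 0.39 0 0 0;0 1.70 0.06 0.22 0 0 0;0 1.73 0.07 0.06 0 0 0;0 1.72 0.07 -0.09 0 0 0;0 1.70 0.07 -0.25 0 0 0;0 0 0 0 0 0 0;0 0 0 0 0 0 0'
python3 - <<'E'
from h import *
im=viewer.camera("scene");cv2.imwrite("pics/s4.png",cv2.resize(im[40:300,90:390,::-1],None,fx=2,fy=2))
E
```

```text
time: 4.27
tool_pos: [0.6839, -0.0017, 0.2235]
tcp_rot: [179.8, -0.1, 93.0]
ft_force: [2.5, 5.7, 1.6]
opening: 0.009
```

View pics/s4.png

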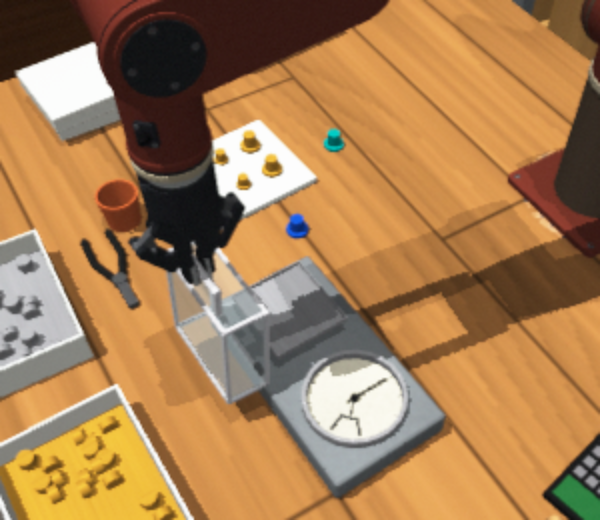

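```bash
python3 -m pendant '0.4 0 0 0 0 0 0;0.4 0 0 0 0 0 0;0.4 0 0 0 0 0 0;0.4 0 0 0 0 0 0;0.4 0 0 4 0 0 0;0.4 0 0 4 0 0 0;0.4 0 0 4 0 0 0;0.4 -1.91 -2.4 0 0 0 -0.121;0.4 -1.91 -2.4 0 0 0 -0.121;0.4 -1.91 -2.4 0 0 0 -0.121;0.4 -1.91 -2.4 0 0 0 -0.121;0.4 -1.91 -2.4 -3 0 0 -0.121;0.4 -1.91 -2.4 -3 0 0 -0.121;0.4 -1.91 -2.4 -3 0 0 -0.121;0.4 -1.91 -2.4 -3 0 0 -0.121;0.4 -1.91 -2.4 -3 0 0 -0.121;0.4 -1.91 -2.4 -3 0 0 -0.121;0.4 -1.91 -2.4 -3 0 0 -0.121;0.4 -1.91 -2.4 -3 0 0 -0.121;0.4 -1.91 -2.4 0 0 0 -0.121'
python3 - <<'E'
from h import *
im=viewer.camera("scene");cv2.imwrite("pics/s5.png",cv2.resize(im[40:300,90:390,::-1],None,fx=2,fy=2))
print(manip.observe()["tool_pos"],manip.observe()["q"])
E
```

```text
time: 5.98
tool_pos: [0.434, -0.3078, 0.1034]
tcp_rot: [-179.6, 0.4, 2.5]
ft_force: [-1.0, 0.0, -1.4]
opening: 0.0343
[ 0.43228353 -0.31278625  0.10591024] [-44.23274063   7.82030432 107.19332686  -0.21993276  65.37263971
  43.92355625]
```

View pics/s5.png

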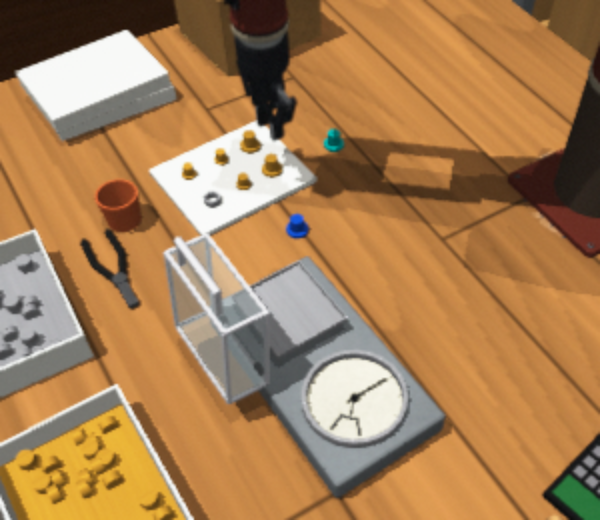

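```bash
python3 -m pendant '0.5 0.25 -0.1 -3 0 0 0;0.5 0 0 -2.5 0 0 0;0.5 0 0 0 0 0 0;0.5 0 0 0 0 0 0'
python3 - <<'E'
from h import *
for n in("scene","top"):
    im=viewer.camera(n);cv2.imwrite(f"pics/{n}6.png",im[:,:,::-1])
a=cv2.imread("pics/scene6.png")[60:180,150:290]
b=cv2.imread("pics/top6.png")[150:270,320:460]
cv2.imwrite("pics/s6c.png",cv2.resize(np.hstack([a,b]),None,fx=2.8,fy=2.8,interpolation=cv2.INTER_CUBIC))
print(manip.observe()["tool_pos"])
E
```

```text
time: 6.37
tool_pos: [0.44, -0.3101, 0.0539]
tcp_rot: [-179.9, 0.1, 2.8]
ft_force: [0.1, 0.1, 0.2]
opening: 0.0424
[ 0.4419996  -0.3114705   0.05634159]
```

View pics/s6c.png

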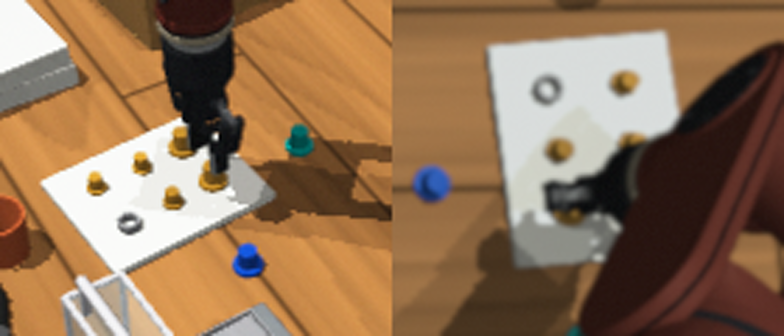

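```bash
for i in 1 2 3 4; do python3 -m pendant '0.5 0 0 0 0 0 0' | grep tool_pos; done
```

```text
tool_pos: [0.4424, -0.3118, 0.0568]
tool_pos: [0.4423, -0.3116, 0.0566]
tool_pos: [0.442, -0.3113, 0.0561]
tool_pos: [0.4416, -0.3111, 0.0556]
```

```bash
python3 -m pendant '0.5 -0.68 -0.25 -0.5 0 0 0;0.5 0 0 -1 0 0 0;0.5 0 0 -1 0 0 0;0.5 0 0 -0.9 0 0 0;0.5 0 0 0 0 0 0;0.5 0 0 0 0 0 0;0.5 0 0 0 0 0 0'
python3 - <<'E'
from h import *
im=viewer.camera("scene")[:,:,::-1]
cv2.imwrite("pics/s7.png",cv2.resize(im[60:180,160:280],None,fx=4.5,fy=4.5,interpolation=cv2.INTER_CUBIC))
print(manip.observe()["tool_pos"])
E
```

```text
time: 7.38
tool_pos: [0.4343, -0.3133, 0.0204]
tcp_rot: [-180.0, 0.0, 2.8]
ft_force: [0.1, -1.0, -0.2]
opening: 0.0427
[ 0.43456098 -0.31353733  0.02085232]
```

View pics/s7.png

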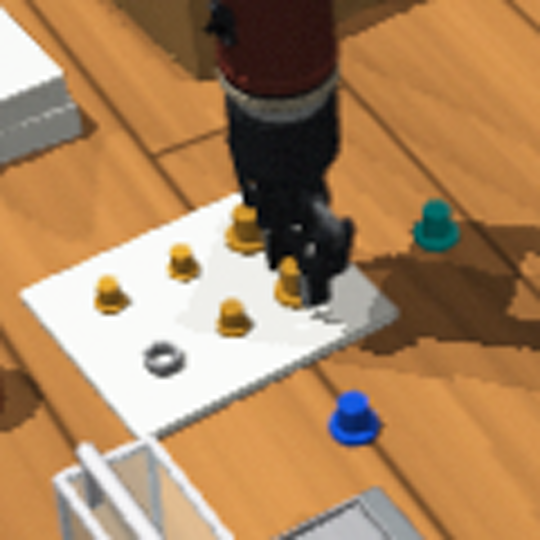

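Fingers straddle the big casting (crop px ~(290,285)). Grip and lift.

```bash
python3 -m pendant '0 0 0 0 0 0 0;0 0 0 0 0 0 0;0 0 0 0 0 0 0;0 0 0 0 0 0 0;0 0 0 0 0 0 0;0 0 0 0 0 0 0;0 0 0 2 0 0 0;0 0 0 3 0 0 0;0 0 0 3 0 0 0;0 0 0 0 0 0 0' 30
python3 - <<'E'
from h import *
im=viewer.camera("scene")[:,:,::-1]
cv2.imwrite("pics/s8.png",cv2.resize(im[60:180,160:280],None,fx=4.5,fy=4.5,interpolation=cv2.INTER_CUBIC))
print(manip.observe()["tool_pos"])
E
```

```text
time: 8.27
tool_pos: [0.437, -0.3158, 0.1064]
tcp_rot: [179.6, -0.3, 2.8]
ft_force: [1.6, -1.1, -1.1]
opening: 0.0201
[ 0.43612549 -0.31502071  0.10389428]
```

View pics/s8.png

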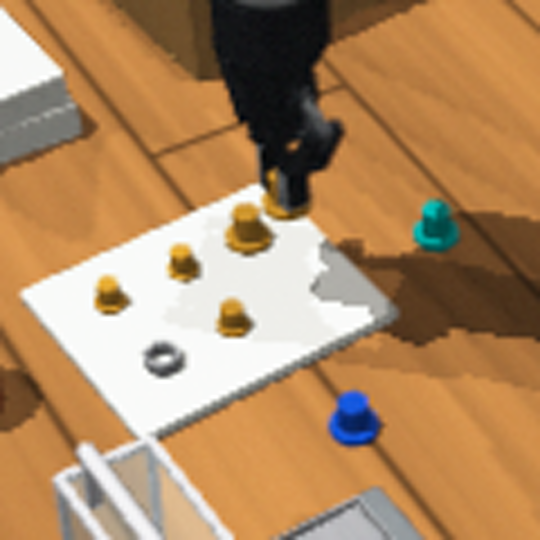

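Run:
```python
from h import *
np.set_printoptions(precision=4,suppress=True)
for p in [(307,260),(352,322),(275,358),(232,295)]:
    print(onz("scene",(90+p[0]/2,40+p[1]/2),.079))
im=viewer.camera("top")[:,:,::-1]
cv2.imwrite("pics/t8.png",cv2.resize(im[120:220,170:330],None,fx=5,fy=5,interpolation=cv2.INTER_CUBIC))
```

```text
[ 0.5091 -0.0654  0.079 ]
[0.5118 0.0585 0.079 ]
[0.6268 0.0547 0.079 ]
[ 0.6278 -0.0651  0.079 ]
```

View pics/t8.png

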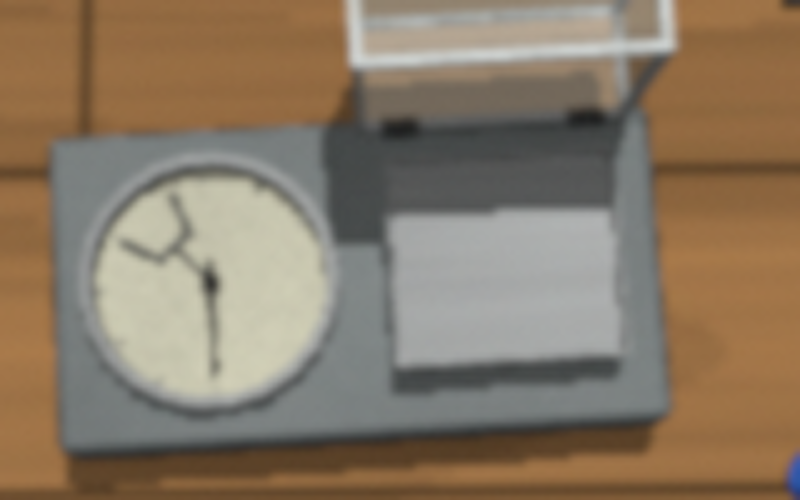

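```bash
python3 -m pendant '0 1.07 3.06 0.66 0 0 0;0 1.07 3.06 0.66 0 0 0;0 1.07 3.06 0.66 0 0 0;0 1.07 3.06 0.66 0 0 0;0 1.07 3.06 0.66 0 0 0;0 1.07 3.06 0.66 0 0 0;0 1.07 3.06 0.66 0 0 0;0 1.07 3.06 0.66 0 0 0;0 1.07 3.06 0.66 0 0 0;0 1.07 3.06 0.66 0 0 0;0 0 0 -1.5 0 0 0;0 0 0 -1.5 0 0 0;0 0 0 -1.5 0 0 0;0 0 0 -1 0 0 0;0 0 0 0 0 0 0;0 0 0 0 0 0 0;0 0 0 0 0 0 0;0 0 0 0 0 0 0'
python3 - <<'E'
from h import *
im=viewer.camera("scene")[:,:,::-1]
cv2.imwrite("pics/s9.png",cv2.resize(im[90:270,180:330],None,fx=3.3,fy=3.3,interpolation=cv2.INTER_CUBIC))
print(manip.observe()["tool_pos"])
E
```

```text
time: 9.87
tool_pos: [0.5419, -0.0077, 0.1125]
tcp_rot: [180.0, -0.1, 2.8]
ft_force: [-0.1, -0.0, -0.1]
opening: 0.0197
[ 0.54205563 -0.00766535  0.11273147]
```

View pics/s9.png

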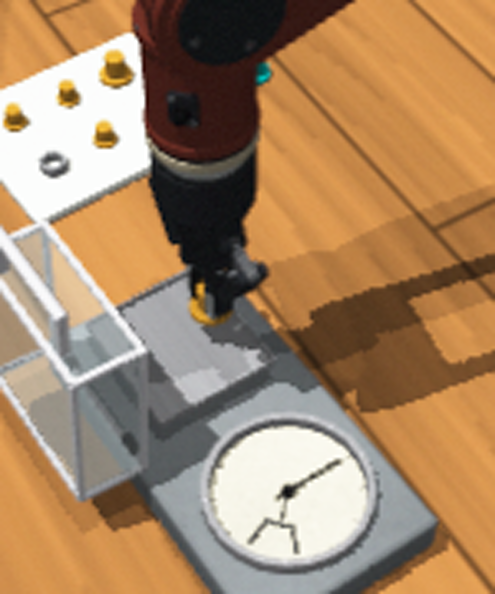

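```bash
python3 -m pendant '0 0 0 -1 0 0 0;0 0 0 -1 0 0 0;0 0 0 -0.3 0 0 0;0 0 0 -0.3 0 0 0;0 0 0 -0.3 0 0 0;0 0 0 -0.3 0 0 0;0 0 0 -0.2 0 0 0;0 0 0 0 0 0 0;0 0 0 0 0 0 0;0 0 0 0 0 0 0'
python3 - <<'E'
from h import *
im=viewer.camera("scene")[:,:,::-1]
cv2.imwrite("pics/s10.png",cv2.resize(im[90:270,180:330],None,fx=3.3,fy=3.3,interpolation=cv2.INTER_CUBIC))
print(manip.observe()["tool_pos"])
E
```

```text
time: 10.75
tool_pos: [0.5415, -0.0073, 0.078]
tcp_rot: [180.0, -0.0, 2.8]
ft_force: [-0.9, -0.1, -0.1]
opening: 0.0201
[ 0.54148206 -0.00736531  0.07802278]
```

View pics/s10.png

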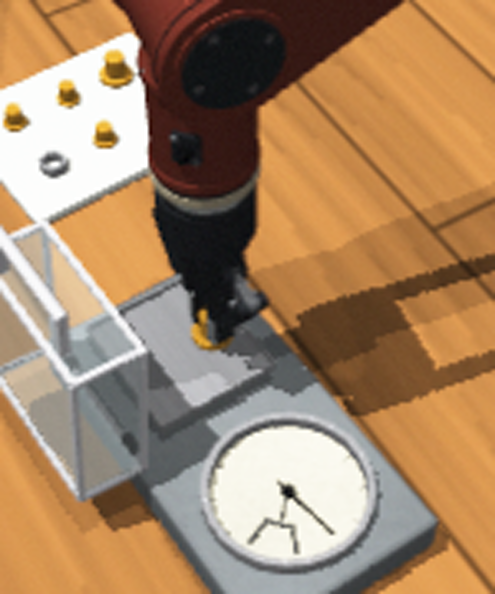

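Needle moved to about 1.3 rad, so the pan now carries the casting. Release and rise.

```bash
python3 -m pendant '0.35 0 0 0 0 0 0;0.35 0 0 0 0 0 0;0.35 0 0 0 0 0 0;0.4 0 0 2.5 0 0 0;0.4 0 0 3.5 0 0 0;0.4 0 0 0 0 0 0;0.4 0 0 0 0 0 0;0.4 0 0 0 0 0 0'
python3 - <<'E'
from h import *
im=viewer.camera("scene")[:,:,::-1]
cv2.imwrite("pics/s11.png",im)
cv2.imwrite("pics/s11c.png",cv2.resize(im[150:270,210:310],None,fx=5,fy=5,interpolation=cv2.INTER_CUBIC))
print(manip.observe()["tool_pos"])
E
```

```text
time: 11.47
tool_pos: [0.5413, -0.0074, 0.1377]
tcp_rot: [180.0, -0.0, 2.8]
ft_force: [-0.1, 0.6, -0.9]
opening: 0.0338
[ 0.54066688 -0.00725211  0.1368587 ]
```

View pics/s11c.png

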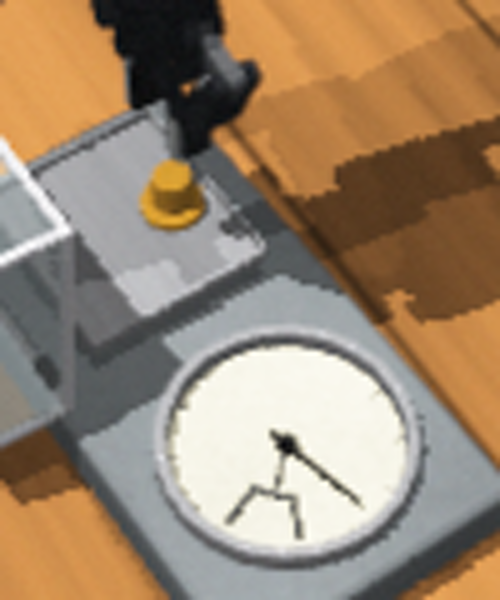

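Run:
```python
from h import *
s=lambda x,y:onz("scene",(210+x/5-.4,150+y/5-.4),.056)[:2]
c=s(288,444)
for p in [(360,503),(272,433),(230,522),(300,536),(276,492)]:
    d=s(*p)-c;print(np.linalg.norm(d),np.arctan2(d[1],-d[0])+.03)
# straight line fit of tail->tip
d=s(360,503)-s(272,433);print(np.arctan2(d[1],-d[0])+.03)
```

```text
0.049138485943695034 1.337435376356546
0.01038612218856077 -1.8920094034922992
0.053274740631516986 2.738808767699829
0.05230656207195321 2.0507057309344687
0.02830881646514266 2.3802040051739097
1.3221171411331178
```

```bash
python3 -m pendant '0.4 -0.6 -3.77 0 0 0 0;0.4 -0.6 -3.77 0 0 0 0;0.4 -0.6 -3.77 0 0 0 0;0.4 -0.6 -3.77 0 0 0 0;0.4 -0.6 -3.77 0 0 0 0;0.4 -0.6 -3.77 0 0 0 0;0.4 -0.6 -3.77 -2 0 0 0;0.4 -0.7 -3.77 -2 0 0 0;0.4 0 0 -2 0 0 0;0.4 0 0 -1.5 0 0 0;0.4 0 0 0 0 0 0;0.4 0 0 0 0 0 0;0.4 0 0 0 0 0 0;0.4 0 0 0 0 0 0'
python3 - <<'E'
from h import *
print(manip.observe()["tool_pos"])
E
```

```text
time: 12.68
tool_pos: [0.4936, -0.3064, 0.0652]
tcp_rot: [179.9, -0.1, 2.9]
ft_force: [0.2, -0.6, -0.1]
opening: 0.0342
[ 0.49361138 -0.30636315  0.06524933]
```

```bash
python3 -m pendant '0.4 -0.2 -0.25 -1.5 0 0 0;0.4 0 0 -1.5 0 0 0;0.4 0 0 -1 0 0 0;0.4 0 0 -0.55 0 0 0;0.4 0 0 0 0 0 0;0.4 0 0 0 0 0 0;0.4 0 0 0 0 0 0'
python3 - <<'E'
from h import *
im=viewer.camera("scene")[:,:,::-1]
cv2.imwrite("pics/s12.png",cv2.resize(im[60:180,160:280],None,fx=4.5,fy=4.5,interpolation=cv2.INTER_CUBIC))
print(manip.observe()["tool_pos"])
E
```

```text
time: 13.27
tool_pos: [0.4914, -0.3092, 0.0196]
tcp_rot: [179.9, -0.1, 2.8]
ft_force: [0.3, -0.3, -0.9]
opening: 0.0342
[ 0.4914628  -0.30926941  0.01963364]
```

View pics/s12.png

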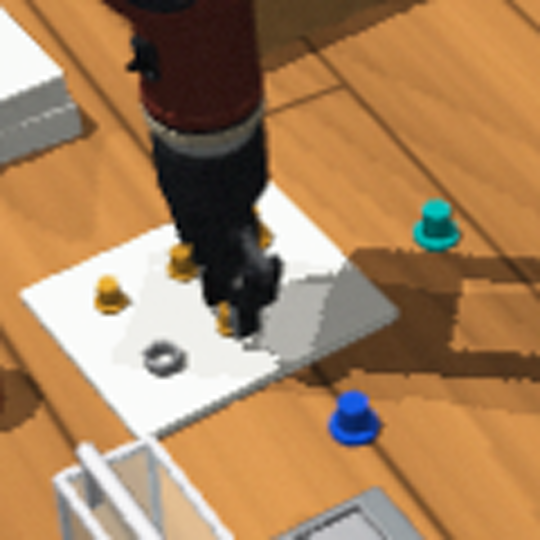

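The fingers straddle the small casting (crop px (225,318)). Grip, lift and carry it over the pan.

```bash
python3 -m pendant '0 0 0 0 0 0 0;0 0 0 0 0 0 0;0 0 0 0 0 0 0;0 0 0 0 0 0 0;0 0 0 0 0 0 0;0 0 0 2 0 0 0;0 0 0 3 0 0 0;0 0 0 3 0 0 0;0 0.99 2.75 0.6 0 0 0;0 0.99 2.75 0.6 0 0 0;0 0.99 2.75 0.6 0 0 0;0 0.99 2.75 0.6 0 0 0;0 0.99 2.75 0.6 0 0 0;0 0.99 2.75 0.6 0 0 0;0 0.99 2.75 0.6 0 0 0;0 0.99 2.75 0 0 0 0;0 0.99 2.75 0 0 0 0;0 0.99 2.75 0 0 0 0;0 0 0 -1.5 0 0 0;0 0 0 -1.5 0 0 0' 30
python3 -m pendant '0 0 0 -1.2 0 0 0;0 0 0 0 0 0 0;0 0 0 0 0 0 0;0 0 0 0 0 0 0'
python3 - <<'E'
from h import *
im=viewer.camera("scene")[:,:,::-1]
cv2.imwrite("pics/s13.png",cv2.resize(im[90:270,180:330],None,fx=3.3,fy=3.3,interpolation=cv2.INTER_CUBIC))
print(manip.observe()["tool_pos"])
E
```

```text
time: 14.98
tool_pos: [0.591, -0.032, 0.1111]
tcp_rot: [180.0, -0.1, 3.0]
ft_force: [-0.2, -0.1, -0.9]
opening: 0.0154
time: 15.32
tool_pos: [0.59, -0.0343, 0.099]
tcp_rot: [180.0, -0.0, 2.8]
ft_force: [0.3, 0.3, -0.1]
opening: 0.0157
[ 0.59037269 -0.0343782   0.09953778]
```

View pics/s13.png

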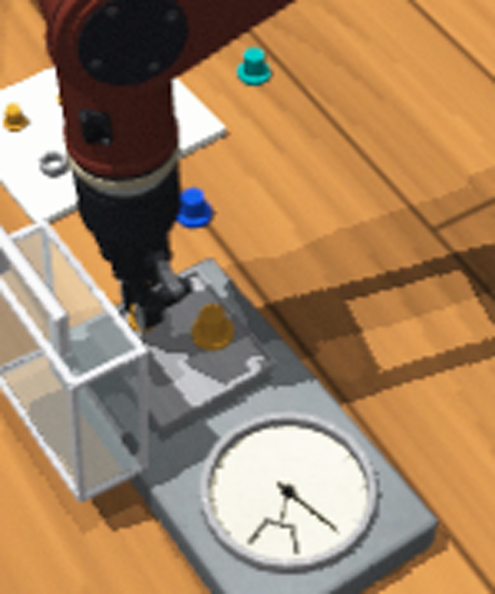

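```bash
python3 -m pendant '0 0 0 -1 0 0 0;0 0 0 -0.5 0 0 0;0 0 0 -0.25 0 0 0;0 0 0 -0.25 0 0 0;0 0 0 -0.25 0 0 0;0 0 0 -0.25 0 0 0;0 0 0 -0.1 0 0 0;0 0 0 0 0 0 0;0 0 0 0 0 0 0;0 0 0 0 0 0 0'
python3 - <<'E'
from h import *
im=viewer.camera("scene")[:,:,::-1]
cv2.imwrite("pics/s14.png",cv2.resize(im[90:270,180:330],None,fx=3.3,fy=3.3,interpolation=cv2.INTER_CUBIC))
print(manip.observe()["tool_pos"])
E
```

```text
time: 16.2
tool_pos: [0.5899, -0.0338, 0.0728]
tcp_rot: [180.0, -0.0, 2.8]
ft_force: [0.3, 0.4, -0.5]
opening: 0.0155
[ 0.58989695 -0.03381476  0.07287548]
```

View pics/s14.png

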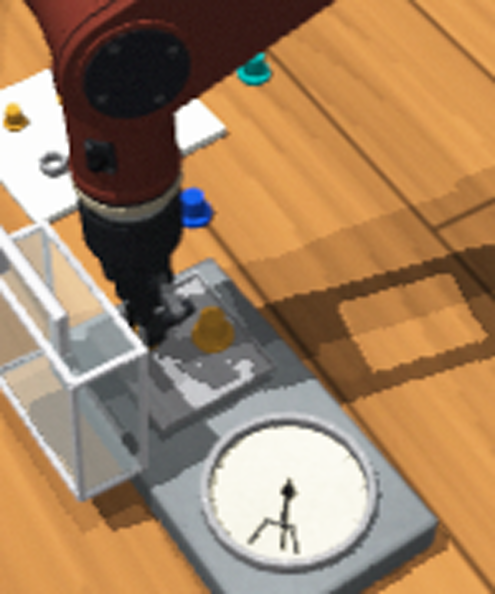

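```bash
python3 -m pendant '0 0 0 0.12 0 0 0;0 0 0 0 0 0 0;0.3 0 0 0 0 0 0;0.3 0 0 0 0 0 0;0.3 0 0 0 0 0 0;0.4 0 0 2.5 0 0 0;0.4 0 0 3.5 0 0 0;0.4 0 0 0 0 0 0;0.4 0 0 0 0 0 0;0.4 0 0 0 0 0 0'
python3 - <<'E'
from h import *
im=viewer.camera("scene")[:,:,::-1]
cv2.imwrite("pics/s15c.png",cv2.resize(im[150:270,210:310],None,fx=5,fy=5,interpolation=cv2.INTER_CUBIC))
print(manip.observe()["tool_pos"])
E
```

```text
time: 17.08
tool_pos: [0.5897, -0.0338, 0.1337]
tcp_rot: [180.0, -0.0, 2.8]
ft_force: [0.9, -0.1, -1.2]
opening: 0.0342
[ 0.58903117 -0.03365722  0.13281343]
```

View pics/s15c.png

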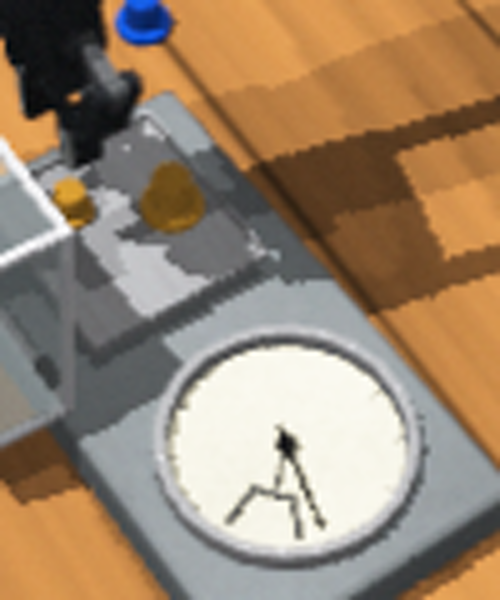

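Needle is just short of the fork (~1.87 rad), so one more small casting is needed. Next is the one at (0.497, -0.381).

```bash
python3 -m pendant '0.4 -0.92 -3.48 0 0 0 0;0.4 -0.92 -3.48 0 0 0 0;0.4 -0.92 -3.48 0 0 0 0;0.4 -0.92 -3.48 0 0 0 0;0.4 -0.92 -3.48 0 0 0 0;0.4 -0.92 -3.48 0 0 0 0;0.4 -0.92 -3.48 0 0 0 0;0.4 -0.92 -3.48 0 0 0 0;0.4 -0.92 -3.48 -2 0 0 0;0.4 -0.92 -3.48 -2 0 0 0;0.4 0 0 -2 0 0 0;0.4 0 0 -1 0 0 0;0.4 0 0 0 0 0 0;0.4 0 0 0 0 0 0;0.4 0 0 0 0 0 0;0.4 0 0 0 0 0 0'
python3 - <<'E'
from h import *
print(manip.observe()["tool_pos"])
E
```

```text
time: 18.47
tool_pos: [0.499, -0.3815, 0.0653]
tcp_rot: [179.9, -0.1, 2.9]
ft_force: [0.8, 0.8, -0.5]
opening: 0.0339
[ 0.49904604 -0.38146484  0.06533241]
```

```bash
python3 -m pendant '0.4 -0.25 0 -1.5 0 0 0;0.4 0 0 -1.5 0 0 0;0.4 0 0 -1 0 0 0;0.4 0 0 -0.55 0 0 0;0.4 0 0 0 0 0 0;0.4 0 0 0 0 0 0;0.4 0 0 0 0 0 0'
python3 - <<'E'
from h import *
im=viewer.camera("scene")[:,:,::-1]
cv2.imwrite("pics/s16.png",cv2.resize(im[60:180,160:280],None,fx=4.5,fy=4.5,interpolation=cv2.INTER_CUBIC))
print(manip.observe()["tool_pos"])
E
```

```text
time: 19.05
tool_pos: [0.496, -0.3823, 0.0194]
tcp_rot: [179.9, -0.1, 2.8]
ft_force: [0.0, -0.2, 0.1]
opening: 0.0342
[ 0.49595558 -0.38237615  0.01944784]
```

View pics/s16.png

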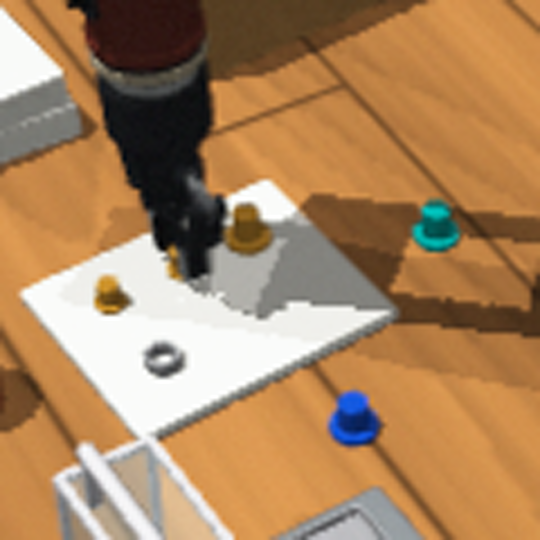

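```bash
python3 -m pendant '0 0 0 0 0 0 0;0 0 0 0 0 0 0;0 0 0 0 0 0 0;0 0 0 0 0 0 0;0 0 0 0 0 0 0;0 0 0 2 0 0 0;0 0 0 3 0 0 0;0 0 0 3 0 0 0;0 0.94 4.02 0.6 0 0 0;0 0.94 4.02 0.6 0 0 0;0 0.94 4.02 0.6 0 0 0;0 0.94 4.02 0.6 0 0 0;0 0.94 4.02 0.6 0 0 0;0 0.94 4.02 0.6 0 0 0;0 0.94 4.02 0.6 0 0 0;0 0.94 4.02 0 0 0 0;0 0.94 4.02 0 0 0 0;0 0.94 4.02 0 0 0 0;0 0 0 -1.5 0 0 0;0 0 0 -1.5 0 0 0' 30
python3 -m pendant '0 0 0 -1.2 0 0 0;0 0 0 0 0 0 0;0 0 0 0 0 0 0;0 0 0 0 0 0 0'
python3 - <<'E'
from h import *
im=viewer.camera("scene")[:,:,::-1]
cv2.imwrite("pics/s17.png",cv2.resize(im[90:270,180:330],None,fx=3.3,fy=3.3,interpolation=cv2.INTER_CUBIC))
print(manip.observe()["tool_pos"])
E
```

```text
time: 20.77
tool_pos: [0.5902, 0.0228, 0.1107]
tcp_rot: [180.0, -0.1, 3.1]
ft_force: [-0.2, 0.3, -0.6]
opening: 0.0159
time: 21.1
tool_pos: [0.5894, 0.0192, 0.0987]
tcp_rot: [180.0, -0.0, 2.8]
ft_force: [-0.2, -0.1, -1.0]
opening: 0.0155
[0.58980831 0.019124   0.09916049]
```

View pics/s17.png

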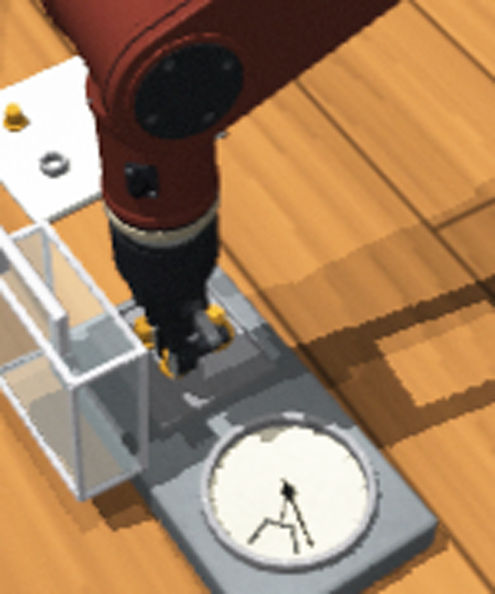

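```bash
python3 -m pendant '0 0 0 -1 0 0 0;0 0 0 -0.6 0 0 0;0 0 0 -0.25 0 0 0;0 0 0 -0.25 0 0 0;0 0 0 -0.25 0 0 0;0 0 0 -0.25 0 0 0;0 0 0 0 0 0 0;0 0 0 0 0 0 0;0 0 0 0 0 0 0'
python3 - <<'E'
from h import *
im=viewer.camera("scene")[:,:,::-1]
cv2.imwrite("pics/s18.png",cv2.resize(im[90:270,180:330],None,fx=3.3,fy=3.3,interpolation=cv2.INTER_CUBIC))
print(manip.observe()["tool_pos"])
E
```

```text
time: 21.9
tool_pos: [0.5893, 0.0199, 0.0725]
tcp_rot: [-180.0, -0.0, 2.8]
ft_force: [-0.2, -0.8, 0.5]
opening: 0.0156
[0.58936161 0.01986613 0.07253145]
```

View pics/s18.png

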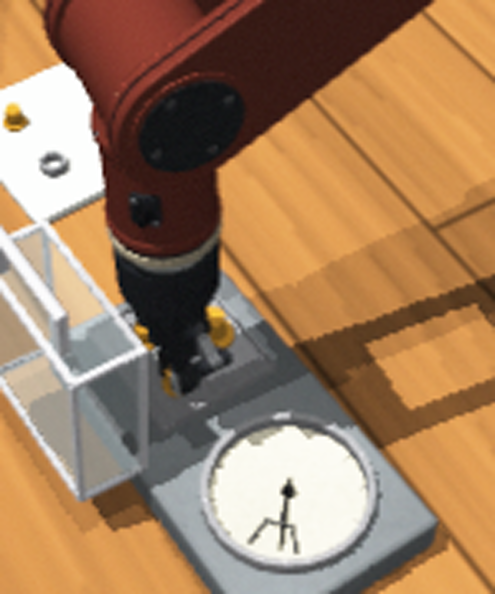

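Needle is in the fork. Release and rise.

```bash
python3 -m pendant '0.3 0 0 0 0 0 0;0.3 0 0 0 0 0 0;0.3 0 0 0 0 0 0;0.4 0 0 2.5 0 0 0;0.4 0 0 3.5 0 0 0;0.4 0 0 0 0 0 0;0.4 0 0 0 0 0 0;0.4 0 0 0 0 0 0;0.4 0 0 0 0 0 0'
python3 - <<'E'
from h import *
im=viewer.camera("scene")[:,:,::-1]
cv2.imwrite("pics/s19c.png",cv2.resize(im[150:270,200:310],None,fx=5,fy=5,interpolation=cv2.INTER_CUBIC))
print(manip.observe()["tool_pos"])
E
```

```text
time: 22.7
tool_pos: [0.5882, 0.0199, 0.131]
tcp_rot: [-180.0, 0.1, 2.8]
ft_force: [0.1, -0.3, -0.5]
opening: 0.0339
[0.58807197 0.01993648 0.13071523]
```

View pics/s19c.png

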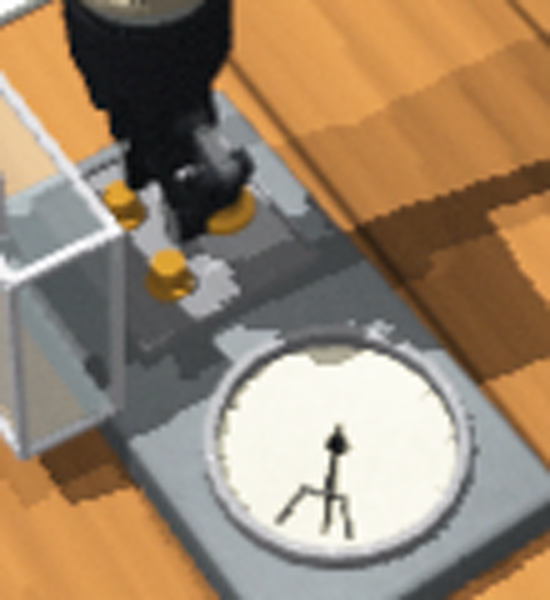

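Run:
```python
from h import *
s=lambda x,y:onz("scene",(200+x/5-.4,150+y/5-.4),.056)[:2]
c=s(338,443)
for p in [(328,530),(280,522),(350,537)]:
    d=s(*p)-c;print(np.linalg.norm(d),np.arctan2(d[1],-d[0])+.03)
```

```text
0.04965572715150305 2.2652323760244717
0.05376637376586553 2.7329081471399714
0.053431260313398156 2.053157426552597
```

Needle is at 2.27 rad against the fork's 2.39: inside by a good margin. Return to the handle.

```bash
python3 -m pendant '0.4 0 0 3.5 0 0 0;0.4 0 0 3.5 0 0 0;0.4 0 0 3.5 0 0 0.121;0.4 0 0 3.5 0 0 0.121;0.4 0 0 3.5 0 0 0.121;0.4 0 0 3.5 0 0 0.121;0.4 1.05 -0.25 0 0 0 0.121;0.4 1.05 -0.25 0 0 0 0.121;0.4 1.05 -0.25 0 0 0 0.121;0.4 1.05 -0.25 0 0 0 0.121;0.4 1.05 -0.25 0 0 0 0.121;0.4 1.05 -0.25 0 0 0 0.121;0.4 1.05 -0.25 0 0 0 0.121;0.4 1.05 -0.25 0 0 0 0.121;0.4 1.05 -0.25 0 0 0 0.121;0.4 0 0 0 0 0 0;0.4 0 0 0 0 0 0;0.4 0 0 0 0 0 0;0.4 0 0 0 0 0 0'
python3 - <<'E'
from h import *
im=viewer.camera("scene")[:,:,::-1]
cv2.imwrite("pics/s20.png",cv2.resize(im[60:270,130:310],None,fx=2.8,fy=2.8,interpolation=cv2.INTER_CUBIC))
print(manip.observe()["tool_pos"],manip.observe()["tcp_rot"])
E
```

```text
time: 24.33
tool_pos: [0.6831, -0.0024, 0.3419]
tcp_rot: [-180.0, -0.0, 92.8]
ft_force: [-0.4, -0.0, 0.3]
opening: 0.0344
[ 0.6832266  -0.00246297  0.34226386] [-1.79986072e+02 -3.11976733e-03  9.28542388e+01]
```

View pics/s20.png

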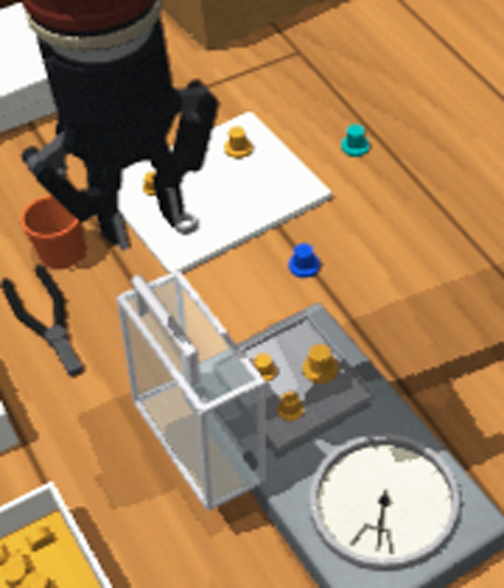

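```bash
python3 - <<'E'
from h import *
print(onz("scene",(188.9,172.9),.242),proj("scene",(.684,-.002,.242)))
E
python3 -m pendant '0.4 0 0 -3 0 0 0;0.4 0 0 -3 0 0 0;0.4 0 0 -2.5 0 0 0;0.4 0 0 -2 0 0 0;0.4 0 0 -1.3 0 0 0;0.4 0 0 0 0 0 0;0.4 0 0 0 0 0 0;0.4 0 0 0 0 0 0'
python3 - <<'E'
from h import *
im=viewer.camera("scene")[:,:,::-1]
cv2.imwrite("pics/s21.png",cv2.resize(im[60:270,130:310],None,fx=2.8,fy=2.8,interpolation=cv2.INTER_CUBIC))
print(manip.observe()["tool_pos"])
E
```

```text
[ 0.68292195 -0.00323716  0.242     ] [188.70237149 173.45544333]
time: 25.05
tool_pos: [0.6846, -0.0027, 0.2264]
tcp_rot: [179.8, 0.0, 92.9]
ft_force: [0.0, 0.5, 0.1]
opening: 0.034
[ 0.68484399 -0.00276571  0.22684478]
```

View pics/s21.png

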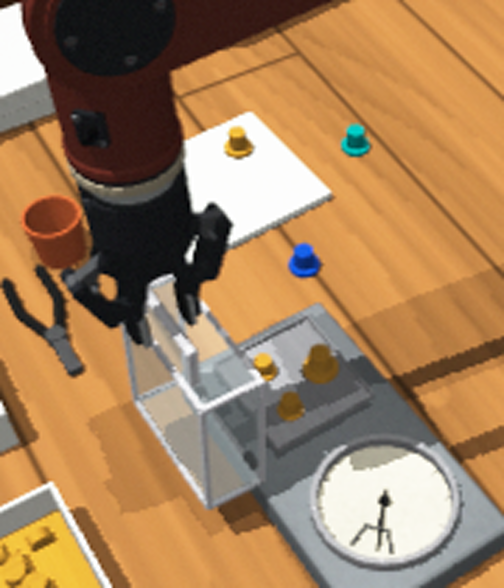

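```bash
python3 -m pendant '0 0 0 -0.3 0 0 0;0 0 0 0 0 0 0;0 0 0 0 0 0 0;0 0 0 0 0 0 0;0 0 0 0 0 0 0;0 0 0 0 0 0 0' 25
python3 -m pendant '0 -1.71 -0.06 0.25 0 0 0;0 -1.73 -0.06 0.09 0 0 0;0 -1.74 -0.06 -0.06 0 0 0;0 -1.71 -0.06 -0.22 0 0 0;0 -1.7 -0.06 -0.37 0 0 0;0 -1.65 -0.06 -0.52 0 0 0;0 -1.6 -0.06 -0.67 0 0 0;0 -1.53 -0.06 -0.81 0 0 0;0 -1.45 -0.05 -0.94 0 0 0;0 0 0 0 0 0 0;0 0 0 0 0 0 0;0 0 0 0 0 0 0'
python3 - <<'E'
from h import *
im=viewer.camera("scene")[:,:,::-1]
cv2.imwrite("pics/s22.png",cv2.resize(im[60:270,130:310],None,fx=2.8,fy=2.8,interpolation=cv2.INTER_CUBIC))
E
```

```text
time: 25.6
tool_pos: [0.6841, -0.0027, 0.2223]
tcp_rot: [179.9, 0.0, 92.9]
ft_force: [-0.0, -0.3, 4.1]
opening: 0.0092
time: 26.6
tool_pos: [0.534, -0.0096, 0.1882]
tcp_rot: [-179.8, 0.2, 92.9]
ft_force: [-4.7, -6.2, 1.3]
opening: 0.009
```

View pics/s22.png

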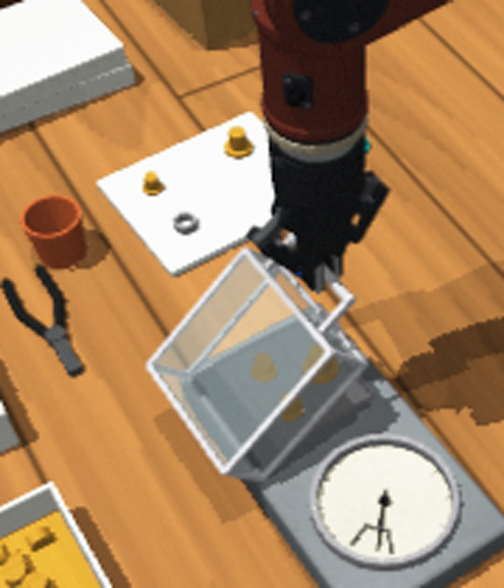

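```bash
python3 -m pendant '0 -1.37 -0.05 -1.07 0 0 0;0 -1.26 -0.05 -1.19 0 0 0;0 -1.15 -0.04 -1.3 0 0 0;0 -1.02 -0.04 -1.39 0 0 0;0 -0.9 -0.03 -1.49 0 0 0;0 -0.76 -0.03 -1.55 0 0 0;0 -0.32 -0.01 -0.8 0 0 0;0 -0.31 -0.01 -0.8 0 0 0;0 0 0 0 0 0 0;0 0 0 0 0 0 0;0 0 0 0 0 0 0'
python3 - <<'E'
from h import *
print(manip.observe()["tool_pos"])
E
```

```text
time: 27.57
tool_pos: [0.4656, -0.0122, 0.0928]
tcp_rot: [179.9, 0.2, 92.9]
ft_force: [4.1, -7.2, -3.3]
opening: 0.0092
[ 0.46555802 -0.0122029   0.09282016]
```

```bash
python3 -m pendant '0 -0.1 0 -0.3 0 0 0;0 -0.1 0 -0.3 0 0 0;0 -0.08 0 -0.3 0 0 0;0 0 0 -0.2 0 0 0;0 0 0 0 0 0 0;0 0 0 0 0 0 0;0 0 0 0 0 0 0'
python3 - <<'E'
from h import *
im=viewer.camera("scene")[:,:,::-1]
cv2.imwrite("pics/s23.png",cv2.resize(im[60:270,130:310],None,fx=2.8,fy=2.8,interpolation=cv2.INTER_CUBIC))
print(manip.observe()["tool_pos"])
E
```

```text
time: 28.15
tool_pos: [0.4634, -0.0122, 0.0844]
tcp_rot: [179.8, 0.2, 93.0]
ft_force: [-5.1, -5.2, 16.8]
opening: 0.0089
[ 0.46336152 -0.01226727  0.08438326]
```

View pics/s23.png

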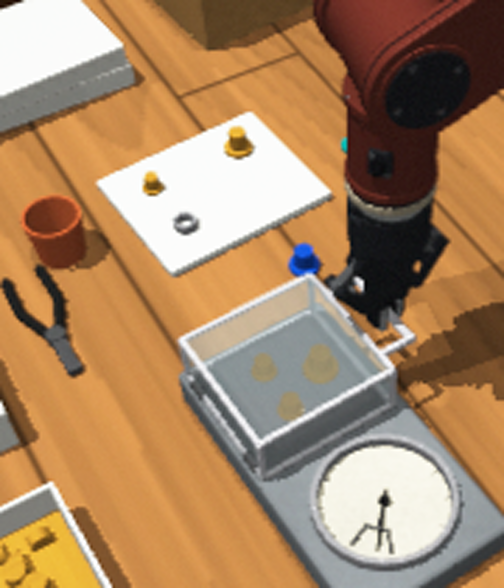

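Fz of 16.8 N shows the hood on its stop. Release, rise and check.

```bash
python3 -m pendant '0.35 0 0 0.2 0 0 0;0.35 0 0 0 0 0 0;0.35 0 0 0 0 0 0;0.35 0 0 0 0 0 0;0.35 0 0 2 0 0 0;0.35 0 0 4 0 0 0;0.35 -1 0 4 0 0 0;0.35 -3 0 4 0 0 0;0.35 -3 -3 0 0 0 0;0.35 0 -4 0 0 0 0;0.35 0 -4 0 0 0 0;0.35 0 -4 0 0 0 0;0.35 0 -4 0 0 0 0;0.35 0 -4 0 0 0 0;0.35 0 0 0 0 0 0;0.35 0 0 0 0 0 0;0.35 0 0 0 0 0 0'
python3 - <<'E'
from h import *
for n in("scene","top"):
    im=viewer.camera(n);cv2.imwrite(f"pics/{n}24.png",im[:,:,::-1])
a=cv2.imread("pics/scene24.png")[110:270,170:320]
b=cv2.imread("pics/top24.png")[100:240,180:320];b=cv2.resize(b,(171,160))
cv2.imwrite("pics/s24.png",cv2.resize(np.hstack([a,cv2.resize(b,(160,160))]),None,fx=2.5,fy=2.5,interpolation=cv2.INTER_CUBIC))
cv2.imwrite("pics/s24d.png",cv2.resize(cv2.imread("pics/scene24.png")[150:270,200:310],None,fx=5,fy=5,interpolation=cv2.INTER_CUBIC))
E
```

```text
time: 29.62
tool_pos: [0.3969, -0.2395, 0.2164]
tcp_rot: [-179.9, -0.1, 92.9]
ft_force: [-0.8, 0.8, -0.1]
opening: 0.0299
```

View pics/s24.png

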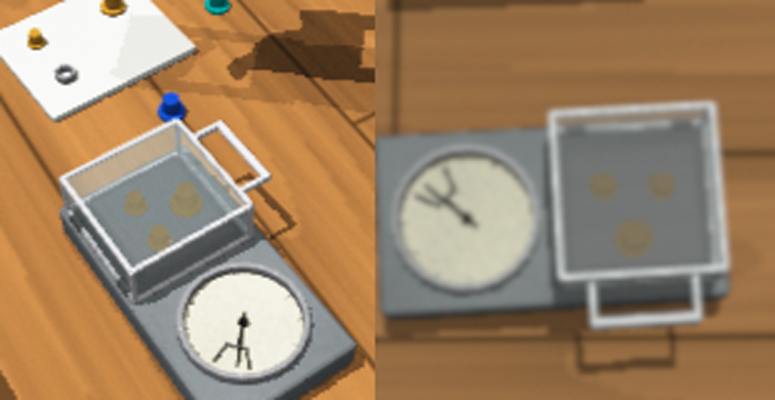

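View pics/s24d.png

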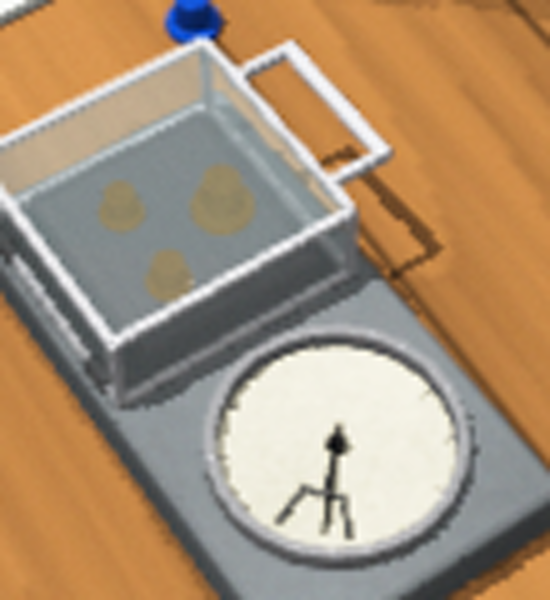

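View pics/scene24.png

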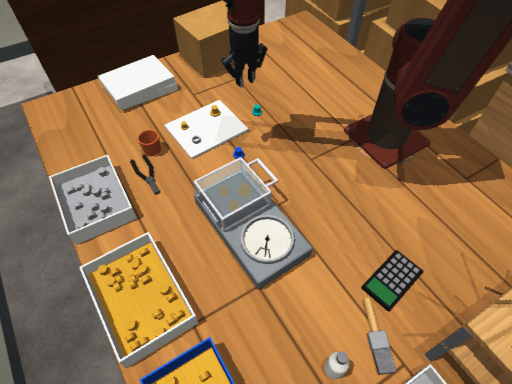

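Run:
```python
from h import *
print(tri((258,159),(292.7,211.3)),tri((277.4,180.6),(256.7,213.4)))
print(proj("scene",(.4606,-.012,.103)), proj("scene",(.4606,-.012,.114)),proj("top",(.4606,-.012,.103)))
s=lambda x,y:onz("scene",(200+x/5-.4,150+y/5-.4),.056)[:2]
t=lambda x,y:onz("top",(180+(x-375)/2.857,100+y/2.857),.056)[:2]
for f,P in((s,[(338,443),(328,530),(280,522),(350,537)]),(t,[(468,219),(418,183),(423,202),(449,171)])):
    c=f(*P[0])
    for p in P[1:]:
        d=f(*p)-c;print(np.linalg.norm(d),np.arctan2(d[1],-d[0])+.03)
```

```text
(array([ 0.4639261 , -0.0601035 ,  0.10441609]), np.float64(0.0005700287485018692)) (array([0.45881917, 0.02962161, 0.10090244]), np.float64(0.0020188858103376743))
[268.25491662 170.15407265] [268.3542089  167.58243759] [273.2909169  212.77273544]
0.04965572715150305 2.2652323760244717
0.05376637376586553 2.7329081471399714
0.053431260313398156 2.053157426552597
0.05788501126245875 2.2357190556644797
0.044799248485642804 1.9735278433250583
0.04896582288665264 2.7956468784744573
```

The handle is at z ≈ 0.103 m, its height with the hood shut. The needle reads 2.24–2.27 rad against the fork's 2.39 (limit ±0.33).

```bash
python3 -c "
from rig import manip
print(manip.sign_off())"
```

```text
the job is handed in; nothing more can be done
None
```

The job is handed in at about 29.6 s on the clock: the hood is shut and the needle rests between the prongs. `sign_off` gave no verdict, so this rests on my own checks.

**What I did:** I gripped the handle and swung the hood upright. I then lowered one large and two small brass castings onto the pan one at a time, and swung the hood back down to its stop.

**Last checks:**
- **Hood:** the handle triangulates to 0.101 to 0.104 m high, against 0.103 m when shut. Closing ended on the stop at about 17 N.
- **Needle:** it reads about 2.27 rad in the scene view and 2.24 rad in the top view, against a fork middle of about 2.39 rad. That is an offset of 0.12 to 0.15 rad, inside the 0.33 rad limit. It looked the same before and after the hood was closed.
- **Other things:** none of the other things, nor the blue and turquoise look-alikes, appears to have moved.
- **Arm:** it stands clear of everything.

No check failed. The one small disagreement is that the top view reads the two prongs about 0.06 to 0.08 rad farther out, though the fork's middle agrees.

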